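Kick down the prop of a splash screen and hold the screen upright

TASK

The folding splash screen on the bench leans back on its rests with its kickstand stowed across the front. Flip the kickstand down past its over-centre point so that it springs fully down, then pull the screen up by its top bar until it stands upright, neither leaning back nor tipped forward onto the kickstand, and finish while still gripping it steady there, ready for a colleague to bolt it. Raise the screen gently, only after the kickstand is down, and leave the other things on the bench where they stand.

Things in the scene. Friction and masses are not known exactly. Their poses are not given: they have to be found in the camera images.
- base: grey base plate of the folding splash screen, fixed to the table, 236 mm square, 12 mm thick. Origin on the table under the screen's hinge line; +x points to the back (away from the robot), +y left along the hinge, z up. The plate reaches 100 mm before and 136 mm behind the origin. Two rests with rubber tips stand behind, 100 mm left and right of the middle; the screen leans on them.
- screen (a joint): lean of the screen (0.5 to 0.75 kg) about its hinge, rad: 0 upright, positive leans back (to the base's +x), 0.52 rests on its back rests. Gravity and a spring pull it back, some 1.5 to 3 N at the top bar: let go, it falls back. With the kickstand down it tips forward only to about -0.12, where the foot meets the base plate; with it up nothing stops it there.
- screen_hinge (a point): point on the hinge line, at mid width, 30 mm above the table. Its axes are those of the screen: z up along the frame, x to the back, y left along the hinge.
- top_bar (a point): middle of the screen's top bar, a round aluminium tube 16 mm thick, 184 mm long, parallel to the hinge and 200 mm from it. Below the bar the frame is open for 37 mm, so fingers can reach round the bar; below that come a cross rail and a clear pane. Axes as screen_hinge. The bar may turn between the fingers while the screen swings.
- kickstand (a joint): swing of the kickstand, parallel to the screen, rad: 0 stowed (leg across the front of the pane, pointing to the base's -y, i.e. right, and 20 degrees up along the frame), growing as the foot swings down; 1.92 fully down along the frame. An over-centre spring throws it from the centre, 0.96, to the nearer end; leaving the stowed end takes about 3 N at the foot, less further on.
- kick_pivot (a point): kickstand pivot, on the front of the screen 19 mm before the frame's mid plane, 75 mm to the left of its middle and 100 mm up the frame from the hinge. The leg is a 9 mm steel rod; the foot's centre is 105 mm from the pivot.
- foot (a point): middle of the kickstand's foot: a rubber cross bar 10 mm thick and 48 mm long with round ends that sticks out to the front, square to the screen (along the frame's x), 50 mm before the frame's mid plane. It can be pressed from above or pinched. When fully down with the screen upright it is 8 mm clear of the base plate.
- buffer_a_mid (a point): white buffer bottle, 50 mm across, 100 mm tall, standing just left of the screen's base; bystander, leave it; the point is its centre, half-way up
- vial_mid (a point): small glass vial with black cap, 22 mm across, 54 mm tall, standing just right of the screen's base; bystander, leave it; the point is its centre, half-way up
- beaker_mid (a point): small clear beaker, 60 mm, standing to the right; bystander, leave it; the point is its centre, half-way up
- buffer_b_mid (a point): white buffer bottle, 50 mm across, 100 mm tall, standing to the right; bystander, leave it; the point is its centre, half-way up
- tape_mid (a point): roll of tape lying flat, 96 mm across, 25 mm tall, to the right; bystander, leave it; the point is its centre, half-way up
- tall_beaker_mid (a point): tall clear beaker, 78 mm across, 135 mm tall, behind the screen; bystander, leave it; the point is its centre, half-way up

How it is judged:
By the outcome, as a careful person would: the job done as asked, in the order asked, and still so for the second after the job is handed in, while the arm keeps its last pose, push and grip.
It also fails if it takes over 51 s, if anything falls off the work surface, if the arm or the gripper's body presses on something with over 40 N, if the wrist force passes 120 N, or if a joint passes its speed limit or range.

ROBOT

A 6-joint arm with a two-finger parallel gripper is mounted at the origin on a cart in front of the work surface, level with it; the furniture and walls round the work are solid. World frame = base frame: x ahead of the robot, y to its left, z up, the work surface at z = 0. Lengths are in mm, angles in degrees, forces in N, time in s.
With the tool pointing down it reaches from about 300 to 850 mm from the base axis. Payload 4.2 kg.
Tool frame: the origin (TCP) lies midway between the tips of the shut fingers; the grasp point (between the pads) lies 19 mm behind it; x points along the fingers, y is the direction in which the jaws open and shut, and the axes are right-handed (so a half turn about x gives the same grasp; the last joint's range is limited). The gripper opens to 91 mm and grips with 3 to 60 N. Pads are 32 mm wide; open, the fingers measure 118 mm over their backs; the gripper's body (76 mm by 178 mm) begins 60 mm behind the grasp point.
Start: joints at [71.448, 18.312, 89.639, -0, 72.044, -1.146], TCP at [172.013, 548.685, 213.976] pointing down, gripper open.
Joint ranges: [-177.97, 177.97], [-48.28, 115.42], [12.27, 149.76], [-77.06, 257.06], [2.81, 150.46], [-146.56, 146.56]. Speed limits (degrees/s): [147.25, 147.25, 180, 180, 180, 180].

INTERFACE

Orientations are given as [roll, pitch, yaw] about the fixed x, y, z axes, in that order (R = Rz(yaw) Ry(pitch) Rx(roll)).
In Python, from workcell import env gives the robot as it stands.
- The arm moves only by the shell command python3 -m handwheel 'ROWS' [FORCE]. ROWS is text: rows parted by semicolons, each of 7 numbers parted by spaces: the turn, a rotation vector about the tool's x, y, z in degrees, then the shift along the tool's x, y, z in m, then the finger opening in m, from 0 to 0.0912. In form: rx ry rz x y z grip; .... A call has 1 to 12 rows; each row is the pose to reach, as a shift and turn from the pose commanded when the call began, along the tool's axes at that moment; what a row does not reach only later rows make up. A row lasts 1/12 s, in which the tool goes at most 41.7 mm and 7.16 degrees, less where a joint would pass 70% of its speed; a pose out of reach is approached as far as the arm can. A call with a gripper value outside its range is refused whole. The fingers move at their own pace and stop on an object; FORCE is the grip in N (left out, the last holds). Time passes only in rows, so rows that repeat a pose let the fingers close. It gives the time, the measured TCP pose, the force and the opening at its end, in the units of the state.
- env.state(): the state, without advancing time (a new reading comes with each control period).
- env.grab_frame(name): name is "side" or "top" or "wrist"; returns the picture (480x640x3 uint8, red, green, blue); there is no depth.
- env.get_calibration(name): a dict with "mtx" (3x3 intrinsics, pixels), "T" (4x4, takes a point from camera to world coordinates); the wrist camera has in their place "hand_eye" (4x4, takes a point from camera to tool coordinates, whose origin is the TCP and whose axes are the tool frame's). Camera axes: x right, y up, looking along -z (the intrinsics and any distortion apply to the point x, -y, -z); pixel columns grow to the right and rows downward; lengths in mm; the calibration is good to about 2 mm. A picture is of the moment at which its call begins: read the wrist's pose just before it. get_calibration takes no time and is no camera call.
- env.job_done(): hands the job in, once; it reports no verdict.
The state is a dict: "time_s": time; "qpos": joint angles; "qvel": joint speeds; "effort": joint torques, N m; "ee_pos": TCP position; "ee_rot": TCP orientation; "force": force on the tool from outside, world axes, zero at the start; "torque": the same for the moment, N m; "gripper_width": finger opening in mm.
Only numpy, scipy, OpenCV 4.12 (cv2) and the standard library are available. Lean on these libraries where they do the work, as an engineer would, in place of code of your own. Each camera call takes 0.05 s, during which the arm holds its last target. There are 200 camera calls.

## Working session

There is one attempt and no reset: what is moved stays moved. The work goes in short steps, Python scripts to look and compute and a shell command to move; the robot and the scene stay as the last step left them, time stands still between calls to the robot, and variables do not carry over. Pictures are saved under pics/ and viewed, on a budget of 10 in all, crops included, one or two more only if the job needs it, and the job is handed in when it is done.

```bash
mkdir -p pics; python3 - <<'E'
from workcell import env
import cv2
s=env.state();print(s)
for n in("side","top"):
    cv2.imwrite(f"pics/{n}0.png",env.grab_frame(n)[:,:,::-1]);c=env.get_calibration(n);print(n,{k:(v.round(4).tolist() if hasattr(v,'round') else v) for k,v in c.items()})
c=env.get_calibration("wrist");print(c)
E
```

```text
{'time_s': 0.0, 'qpos': array([ 7.14491825e+01,  1.83511614e+01,  8.97074581e+01, -8.90611940e-04,
        7.20438494e+01, -1.14606123e+00]), 'qvel': array([-0.08843852, -0.00593533, -0.10490552, -0.0068504 ,  0.03551055,
       -0.00067798]), 'effort': array([-6.54710075e-04, -4.12457263e+01, -2.31964964e+01,  7.26789027e-02,
        4.58249613e-02, -1.39063100e-04]), 'ee_pos': array([171.83516347, 548.18280373, 213.11796787]), 'ee_rot': array([ -90.67261443,   89.89752762, -108.07709535]), 'force': array([-0.56230044, -0.30020857,  0.38280842]), 'torque': array([0.01245577, 0.02620419, 0.01811091]), 'gripper_width': 91.17003073039892}
side {'mtx': [[576.3659, 0.0, 312.8797], [0.0, 576.3659, 234.6899], [0.0, 0.0, 1.0]], 'T': [[0.9995, 0.0151, -0.0264, 532.3864], [-0.0305, 0.4993, -0.8659, -1181.6017], [0.0001, 0.8663, 0.4996, 840.0416], [0.0, 0.0, 0.0, 1.0]]}
top {'mtx': [[535.4875, 0.0, 316.855], [0.0, 535.4875, 241.2238], [0.0, 0.0, 1.0]], 'T': [[-0.0085, 0.9986, -0.0514, 491.2857], [-0.9998, -0.0094, -0.0171, -3.1987], [-0.0176, 0.0512, 0.9985, 1628.7692], [0.0, 0.0, 0.0, 1.0]]}
{'mtx': array([[414.74295386,   0.        , 316.99461115],
       [  0.        , 414.74295386, 239.4012662 ],
       [  0.        ,   0.        ,   1.        ]]), 'hand_eye': array([[-3.37307788e-04,  2.84317064e-01, -9.58730251e-01,
        -1.69949079e+02],
       [ 9.99999790e-01,  6.27192164e-04, -1.65830046e-04,
        -8.89738780e-01],
       [ 5.54159789e-04, -9.58730105e-01, -2.84317216e-01,
        -8.10639701e+01],
       [ 0.00000000e+00,  0.00000000e+00,  0.00000000e+00,
         1.00000000e+00]])}
```

View pics/side0.png

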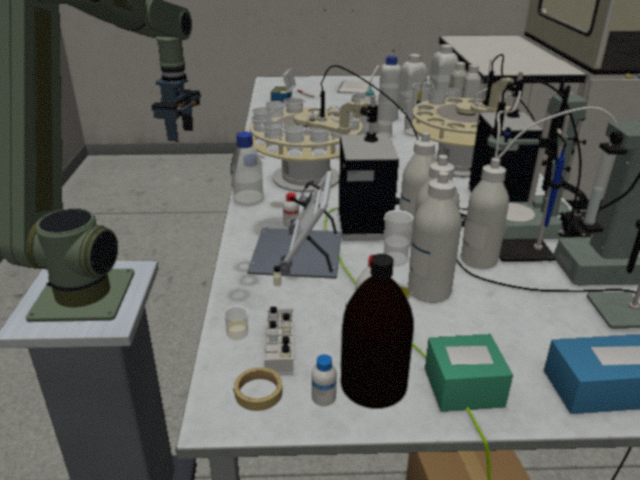

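View pics/top0.png

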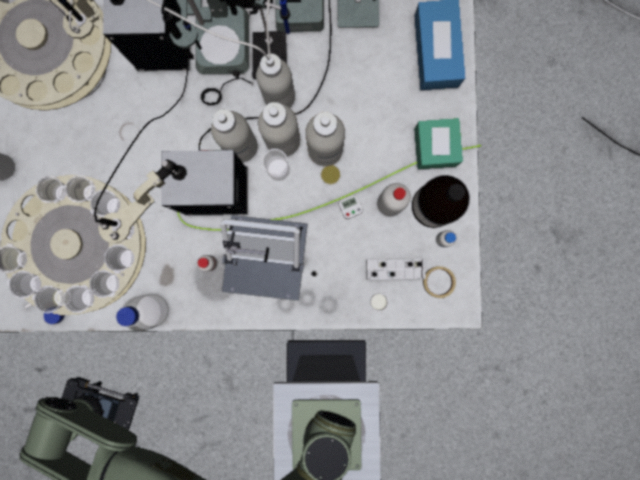

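```bash
python3 - <<'E'
import cv2,numpy as np
a=cv2.imread("pics/top0.png")[205:310,190:330];b=cv2.imread("pics/side0.png")[160:290,240:350]
a=cv2.resize(a,None,fx=5.5,fy=5.5,interpolation=cv2.INTER_CUBIC)
cv2.imwrite("pics/topc.png",a)
cv2.imwrite("pics/sidec.png",cv2.resize(b,None,fx=4.5,fy=4.5,interpolation=cv2.INTER_CUBIC))
E
```

```text
(no output)
```

View pics/topc.png

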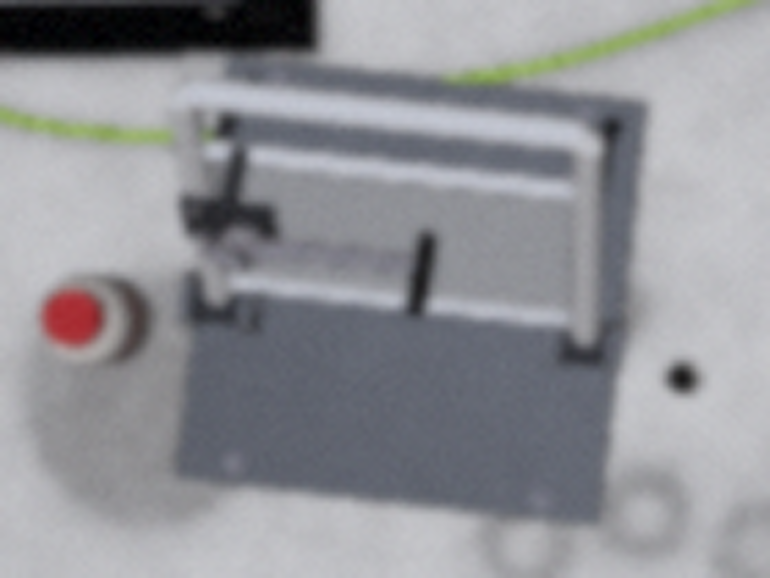

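View pics/sidec.png

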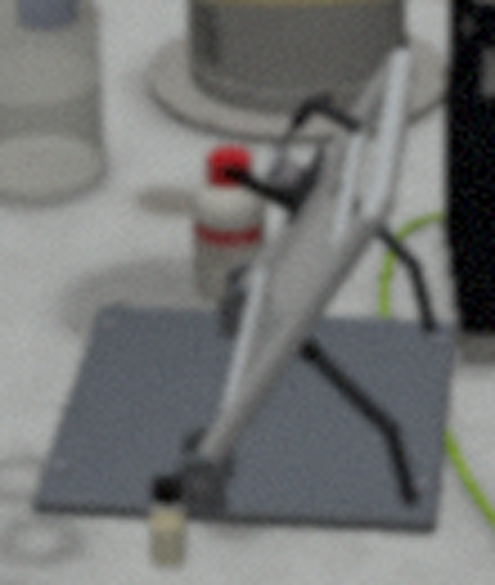

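```bash
cat > h.py <<'E'
import numpy as np
from workcell import env
from scipy.spatial.transform import Rotation as R
from scipy.optimize import least_squares
C={n:env.get_calibration(n) for n in("side","top")}
def proj(n,P,T=None,K=None):
    T=C[n]["T"] if T is None else T; K=C[n]["mtx"] if K is None else K
    p=(np.c_[np.atleast_2d(P),np.ones(len(np.atleast_2d(P)))]@np.linalg.inv(T).T)[:,:3]
    p=p*[1,-1,-1]; q=p@K.T; return q[:,:2]/q[:,2:]
def base2w(p,b): # b=x,y,yaw deg
    return R.from_euler('z',b[2],degrees=True).apply(np.atleast_2d(p))+[b[0],b[1],0]
def scr2w(p,b,l):
    return base2w(R.from_euler('y',l).apply(np.atleast_2d(p))+[0,0,30],b)
def foot(k,x=-50):
    # stowed: points -y, 20deg up; angle from -y
    a=np.radians(20)-k
    return np.array([x,75-105*np.cos(a),100+105*np.sin(a)])
def toolR(s): return R.from_euler('xyz',s["ee_rot"],degrees=True)
E
cat > fit.py <<'E'
from h import *
cor=np.array([[136,118,12],[136,-118,12],[-100,-118,12],[-100,118,12.]])
top=np.array([[231.5,215.9],[307.3,224.1],[299.1,299.5],[222.4,291.4]])
side=np.array([[341.8,232.2],[336.7,276.0],[248.2,271.5],[262.9,228.4]])
c=lambda p,f,o:np.array(p)/f+o
tp=lambda *p:c(p,5.5,[190,205]); sd=lambda *p:c(p,4.5,[240,160])
bar=np.array([[0,92,200],[0,-92,200.]])
bt=np.array([tp(185,95),tp(597,133)]); bs=np.array([sd(400,52),sd(377,222)])
ft=np.array([foot(0,-26),foot(0,-74)]); ftt=np.array([tp(427,237),tp(416,310)])
fts=np.array([sd(295,200),sd(227,172)])
def res(v,full=False):
    b=v[:3];l=v[3]
    r=[proj("top",base2w(cor,b))-top,proj("side",base2w(cor,b))-side,proj("top",scr2w(bar,b,l))-bt,proj("side",scr2w(bar,b,l))-bs,
     proj("top",scr2w(ft,b,l))-ftt,proj("side",scr2w(ft,b,l))-fts]
    return r if full else np.concatenate(r).ravel()
s=least_squares(res,[480,100,0,.52],loss='soft_l1');print(s.x)
for r in res(s.x,True):print(r.round(1).tolist())
b=s.x[:3]
print("bar",scr2w(bar,b,.52).round(),"upright",scr2w(bar,b,0).round())
print("foot",[scr2w(foot(k),b,.52)[0].round().tolist() for k in(0,.3,.6,.96,1.3,1.92)])
print("pivot",scr2w([-19,75,100],b,.52).round(), "screen -x",R.from_euler('z',b[2],degrees=True).apply(R.from_euler('y',.52).apply([-1,0,0])))
E
python3 fit.py
```

```text
[511.26570014 182.2888965   -6.86717392   0.51590012]
[[0.1, -2.1], [1.4, -1.8], [0.8, 0.5], [-0.1, -0.2]]
[[-0.4, -3.0], [0.4, -1.9], [-1.7, -1.9], [-1.4, -2.7]]
[[3.2, -0.9], [-3.5, -0.3]]
[[0.1, 0.3], [0.3, -7.1]]
[[1.4, -1.2], [0.7, 0.5]]
[[-0.6, -0.1], [-1.7, -2.7]]
bar [[621. 262. 204.]
 [599.  79. 204.]] upright [[522. 274. 230.]
 [500.  91. 230.]]
foot [[532.0, 156.0, 173.0], [516.0, 152.0, 146.0], [501.0, 157.0, 119.0], [486.0, 174.0, 89.0], [477.0, 201.0, 67.0], [475.0, 262.0, 51.0]]
pivot [[553. 253. 126.]] screen -x [-0.86159345  0.10376344  0.49688014]
```

```bash
cat >> h.py <<'E'
def down(yaw,tilt=0): # tool x down, z along world x turned by yaw; tilt about tool y
    B=np.c_[[0,0,-1],[0,1,0],[1,0,0]].astype(float)
    return R.from_euler('z',yaw,degrees=True)*R.from_matrix(B)*R.from_euler('y',tilt,degrees=True)
def rows(pts,Rt,s=None):
    s=s or env.state(); R0=toolR(s)
    for p in pts:
        d=R0.inv().apply(np.array(p)-s["ee_pos"])/1000
        print((R0.inv()*Rt).as_rotvec(degrees=True).round(2).tolist(),d.round(4).tolist())
def grab_wrist(name):
    import cv2
    s=env.state(); im=env.grab_frame("wrist"); cv2.imwrite(name,im[:,:,::-1])
    T=np.eye(4);T[:3,:3]=toolR(s).as_matrix();T[:3,3]=s["ee_pos"]
    c=env.get_calibration("wrist"); T=T@c["hand_eye"]; np.savez(name[:-4]+".npz",T=T,K=c["mtx"]); return im
E
python3 -c "
from h import *
s=env.state();print(toolR(s).as_matrix().round(2),s['ee_pos'])
rows([(300,350,320),(440,150,290)],down(-6.9))"
```

```text
[[-0.    0.3   0.95]
 [-0.    0.95 -0.3 ]
 [-1.   -0.   -0.  ]] [171.86140485 548.25721752 213.22045786]
[-10.51, -0.01, 0.09] [-0.1066, -0.151, 0.1816]
[-10.51, -0.01, 0.09] [-0.0763, -0.2999, 0.375]
```

```bash
python3 -m handwheel '-1 0 0 -0.03 -0.02 0.02 0.0; -2 0 0 -0.06 -0.04 0.04 0.0; -4 0 0 -0.08 -0.07 0.07 0.0; -5 0 0 -0.1 -0.1 0.1 0.0; -6 0 0 -0.107 -0.13 0.13 0.0; -7 0 0 -0.107 -0.155 0.16 0.0; -8 0 0 -0.107 -0.18 0.19 0.0; -9 0 0 -0.1 -0.205 0.22 0.0; -9 0 0 -0.1 -0.23 0.25 0.0; -10 0 0 -0.09 -0.25 0.28 0.0; -10.5 0 0 -0.085 -0.27 0.31 0.0; -10.5 0 0 -0.08 -0.29 0.34 0.0' 20; python3 -m handwheel '0 0 0 0.003 -0.01 0.035 0; 0 0 0 0.003 -0.01 0.035 0; 0 0 0 0.003 -0.01 0.035 0; 0 0 0 0.003 -0.01 0.035 0'
python3 -c "
from h import *
grab_wrist('pics/w1.png')"
```

```text
time_s: 1.1
ee_pos: [410.1, 168.3, 293.4]
ee_rot: [-173.6, 90.0, 179.5]
force: [-0.2, 0.9, 0.1]
gripper_width: 14.0
time_s: 1.43
ee_pos: [442.7, 156.1, 290.5]
ee_rot: [-175.0, 89.9, 178.0]
force: [-0.3, -0.8, -0.2]
gripper_width: 0.4
```

View pics/w1.png

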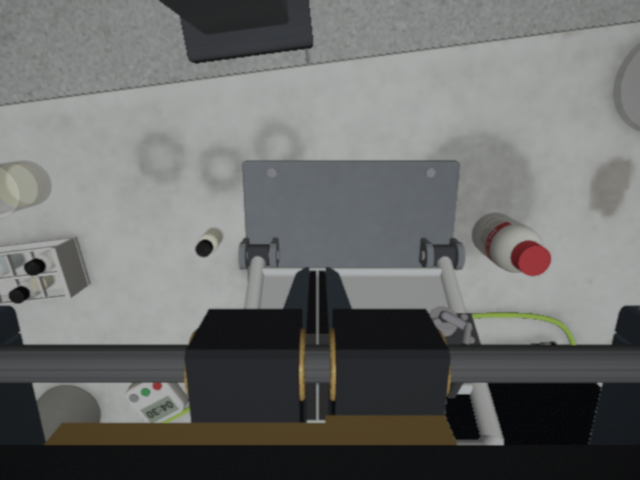

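```bash
python3 - <<'E'
from h import *
d=np.load('pics/w1.npz')
b=[511.3,182.3,-6.87]
P=lambda b:proj(0,np.r_[base2w([[-100,-118,12],[-100,118,12]],b),scr2w([[0,-100,0],[0,100,0],[-19,75,100]],b,.52)],d["T"],d["K"])
print(P(b).round(1))
m=np.array([[243,161],[459,161]])
f=least_squares(lambda v:(P(v)[:2]-m).ravel(),b);print(f.x,P(f.x).round(1))
E
```

```text
[[239.2 162. ]
 [460.  161.6]
 [257.7 256.1]
 [440.3 255.8]
 [439.9 325.4]]
[510.79453856 183.65133785  -6.99577807] [[240.5 161.1]
 [461.5 161.2]
 [258.8 255.3]
 [441.5 255.4]
 [441.3 324.9]]
```

```bash
python3 - <<'E'
from h import *
b=[511,183.5,-7]
o=R.from_euler('z',-7,degrees=True).apply([8,0,0])
pts=[scr2w(foot(0),b,.52)[0]+o+[0,0,45]]
ks=[0,.15,.3,.45,.6,.75,.9,1.05,1.2,1.3]
pts+=[scr2w(foot(k),b,.52)[0]+o+[0,0,11] for k in ks]
print(np.round(pts)); rows(pts,down(-7))
E
```

```text
[[540. 156. 218.]
 [540. 156. 184.]
 [532. 153. 171.]
 [524. 152. 157.]
 [516. 153. 143.]
 [509. 157. 130.]
 [502. 163. 117.]
 [496. 171. 105.]
 [491. 181.  94.]
 [487. 192.  84.]
 [485. 201.  78.]]
[0.13, -0.06, -0.0] [0.0729, 0.0112, 0.097]
[0.13, -0.06, -0.0] [0.1069, 0.0112, 0.097]
[0.13, -0.06, -0.0] [0.1201, 0.007, 0.0895]
[0.13, -0.06, -0.0] [0.1336, 0.0051, 0.0817]
[0.13, -0.06, -0.0] [0.1473, 0.0055, 0.0739]
[0.13, -0.06, -0.0] [0.1607, 0.0083, 0.0662]
[0.13, -0.06, -0.0] [0.1737, 0.0133, 0.0589]
[0.13, -0.06, -0.0] [0.1858, 0.0205, 0.0519]
[0.13, -0.06, -0.0] [0.1969, 0.0298, 0.0456]
[0.13, -0.06, -0.0] [0.2066, 0.0408, 0.0401]
[0.13, -0.06, -0.0] [0.2123, 0.049, 0.0369]
```

```bash
python3 -m handwheel '0 0 0 0.02 0.003 0.03 0; 0 0 0 0.045 0.007 0.06 0; 0 0 0 0.073 0.011 0.09 0; 0 0 0 0.088 0.011 0.097 0; 0 0 0 0.1 0.011 0.097 0; 0 0 0 0.107 0.011 0.097 0; 0 0 0 0.1135 0.009 0.093 0; 0 0 0 0.12 0.007 0.0895 0; 0 0 0 0.127 0.006 0.0855 0; 0 0 0 0.1336 0.005 0.0817 0; 0 0 0 0.1336 0.005 0.0817 0'
python3 -c "
from h import *
grab_wrist('pics/w2.png')"
```

```text
time_s: 2.4
ee_pos: [523.7, 151.1, 156.8]
ee_rot: [-166.7, 90.0, -173.6]
force: [1.9, -0.1, 1.1]
gripper_width: 0.1
```

View pics/w2.png

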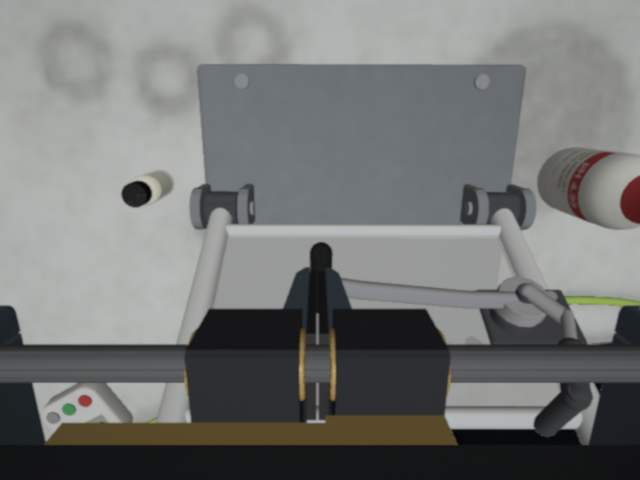

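```bash
python3 -m handwheel '0 0 0 0.007 0 -0.004 0; 0 0 0 0.0137 0.0004 -0.0078 0; 0 0 0 0.0205 0.002 -0.0117 0; 0 0 0 0.0271 0.0032 -0.0155 0; 0 0 0 0.0335 0.0055 -0.019 0; 0 0 0 0.0401 0.008 -0.0228 0; 0 0 0 0.0465 0.0118 -0.0263 0; 0 0 0 0.0522 0.0154 -0.0298 0; 0 0 0 0.058 0.02 -0.033 0; 0 0 0 0.0633 0.0247 -0.0361 0; 0 0 0 0.068 0.03 -0.039 0; 0 0 0 0.073 0.0357 -0.0416 0'
python3 -m handwheel '0 0 0 0.003 0.004 -0.0015 0; 0 0 0 0.0057 0.008 -0.003 0; 0 0 0 0.0057 0.008 -0.003 0; 0 0 0 -0.02 0 -0.02 0; 0 0 0 -0.055 -0.01 -0.04 0; 0 0 0 -0.09 -0.015 -0.05 0; 0 0 0 -0.125 -0.02 -0.055 0; 0 0 0 -0.16 -0.02 -0.06 0; 0 0 0 -0.19 -0.02 -0.06 0; 0 0 0 -0.19 -0.02 -0.06 0'
python3 -c "
from h import *
grab_wrist('pics/w3.png');print(env.state()['ee_pos'])"
```

```text
time_s: 3.45
ee_pos: [487.5, 192.4, 83.8]
ee_rot: [158.9, 90.0, 152.0]
force: [-0.7, -1.0, 0.1]
gripper_width: 0.3
time_s: 4.28
ee_pos: [428.8, 180.0, 281.2]
ee_rot: [28.0, 89.2, 21.0]
force: [1.0, 1.1, 0.4]
gripper_width: 0.3
[427.71414876 179.58538701 278.10394734]
```

View pics/w3.png

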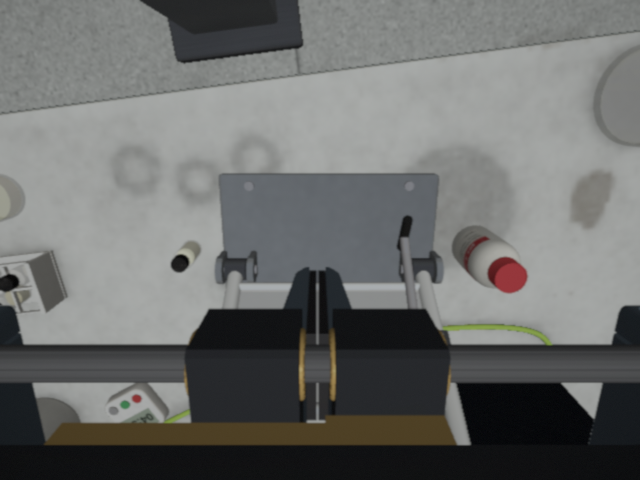

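```bash
python3 - <<'E'
from h import *
d=np.load('pics/w3.npz');b=[511,183.5,-7]
for k in(1.5,1.7,1.92):print(k,proj(0,scr2w(np.array([foot(k,-26),foot(k,-74)]),b,.52),d["T"],d["K"]).round().tolist())
def tri(t,s):
    f=least_squares(lambda P:np.r_[proj("top",P)[0]-t,proj("side",P)[0]-s],[600,100,200]);return f.x.round(),round(f.cost,1)
tops={'a':(323,121),'b':(274,110),'c':(228,117),'d':(272,62)}
for n,t in tops.items():
    for s in((424,145),(440,165),(440,180),(494,165)):print(n,s,tri(t,s))
print("box front-right top corner",tri((236,205),(347,170)),tri((245,150),(388,160)))
E
```

```text
1.5 [[360.0, 257.0], [364.0, 224.0]]
1.7 [[379.0, 252.0], [385.0, 219.0]]
1.92 [[400.0, 250.0], [408.0, 217.0]]
a (424, 145) (array([825.,   3., 381.]), np.float64(36.3))
a (440, 165) (array([853.,   2., 332.]), np.float64(0.0))
a (440, 180) (array([860.,   2., 296.]), np.float64(2.0))
a (494, 165) (array([920., -10., 325.]), np.float64(622.2))
b (424, 145) (array([860., 124., 336.]), np.float64(70.1))
b (440, 165) (array([892., 128., 279.]), np.float64(5.5))
b (440, 180) (array([901., 132., 237.]), np.float64(13.3))
b (494, 165) (array([963., 117., 269.]), np.float64(554.5))
c (424, 145) (array([874., 244., 286.]), np.float64(4.0))
c (440, 165) (array([909., 254., 222.]), np.float64(18.0))
c (440, 180) (array([920., 263., 173.]), np.float64(8.6))
c (494, 165) (array([985., 245., 209.]), np.float64(951.0))
d (424, 145) (array([919., 138., 342.]), np.float64(1033.5))
d (440, 165) (array([953., 142., 285.]), np.float64(693.6))
d (440, 180) (array([963., 148., 242.]), np.float64(772.8))
d (494, 165) (array([1024.,  132.,  274.]), np.float64(0.2))
box front-right top corner (array([664., 234., 221.]), np.float64(0.8)) (array([785., 205., 262.]), np.float64(32.8))
```

```bash
python3 - <<'E'
from h import *
s=env.state();print(s['qpos'].round(1),s['time_s'])
b=[511,183.5,-7]
g=lambda l,dz=0:scr2w([0,-15,200],b,l)[0]-[0,0,19-dz]
print(g(.52),g(0));rows([g(.52,75),g(.52)],down(-97))
E
```

```text
[ 21.4   5.7  96.8  -0.   76.9 -61.7] 4.3333
[607.80725358 156.5009165  184.56383594] [509.17195985 168.61180773 211.        ]
[90.08, 0.16, -0.54] [0.02, -0.0013, 0.1814]
[90.08, 0.16, -0.54] [0.0949, -0.0016, 0.1808]
```

```bash
python3 -m handwheel '7 0 0 0 0 0.015 0.05; 14 0 0 0 0 0.03 0.05; 21 0 0 0 0 0.045 0.05; 28 0 0 0 0 0.06 0.05; 35 0 0 0 0 0.075 0.05; 42 0 0 0 0 0.09 0.05; 49 0 0 0 0 0.105 0.05; 56 0 0 0 0 0.12 0.05; 63 0 0 0 0 0.135 0.05; 70 0 0 0 0 0.15 0.05; 77 0 0 0 0 0.165 0.05; 84 0 0 0 0 0.18 0.05'; python3 -m handwheel '6 0 0 0 0 0 0.05; 6 0 0 0 0 0 0.05; 6 0 0 0 0 0 0.05'; python3 - <<'E'
from h import *
grab_wrist('pics/w4.png')
b=[511,183.5,-7]
g=lambda l,dz=0:scr2w([0,-15,200],b,l)[0]-[0,0,19-dz]
rows([g(.52,40),g(.52)],down(-97))
d=np.load('pics/w4.npz');print(proj(0,scr2w([[0,92,200],[0,0,200],[0,-92,200]],b,.52),d["T"],d["K"]).round())
E
```

```text
time_s: 5.33
ee_pos: [604.9, 157.0, 272.6]
ee_rot: [-74.1, 89.8, -165.4]
force: [-0.2, -0.1, -0.4]
gripper_width: 50.1
time_s: 5.58
ee_pos: [604.2, 157.2, 272.9]
ee_rot: [-71.8, 89.8, -168.6]
force: [-0.3, -0.6, 0.2]
gripper_width: 49.9
[0.24, 0.03, 0.11] [0.0488, 0.0038, 0.0003]
[0.24, 0.03, 0.11] [0.0888, 0.0039, 0.0003]
[[326.  64.]
 [324. 230.]
 [323. 364.]]
```

View pics/w4.png

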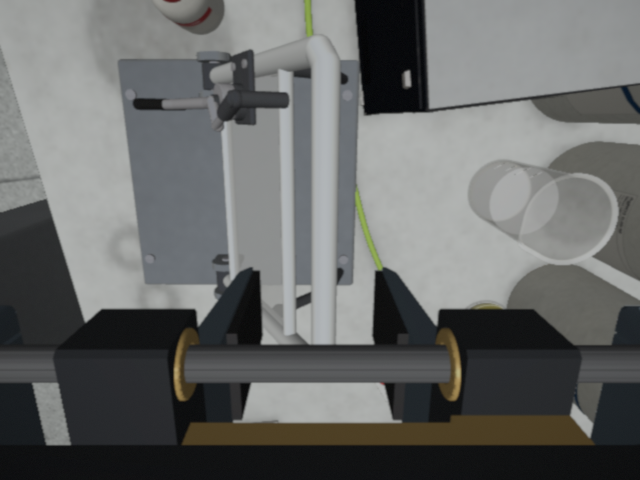

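```bash
python3 -m handwheel '0 0 0 0.02 0.002 0 0.05; 0 0 0 0.04 0.004 0 0.05; 0 0 0 0.06 0.004 0 0.05; 0 0 0 0.075 0.004 0 0.05; 0 0 0 0.084 0.004 0 0.05; 0 0 0 0.089 0.004 0 0.05; 0 0 0 0.089 0.004 0 0.05; 0 0 0 0.089 0.004 0 0.03; 0 0 0 0.089 0.004 0 0.015; 0 0 0 0.089 0.004 0 0; 0 0 0 0.089 0.004 0 0; 0 0 0 0.089 0.004 0 0' 25; python3 -m handwheel '0 0 0 0 0 0 0; 0 0 0 0 0 0 0; 0 0 0 0 0 0 0'; python3 - <<'E'
from h import *
b=[511,183.5,-7]
s=env.state();print(s['ee_pos'],s['force'],s['gripper_width'])
g=lambda l:scr2w([0,-15,200],b,l)[0]-[0,0,19]
p0=g(.52);Rt=down(-97)
for l in np.arange(.48,-.001,-.04):print(round(l,2),(Rt.inv().apply(g(l)-p0)/1000).round(4))
E
```

```text
time_s: 6.63
ee_pos: [608.9, 157.0, 185.9]
ee_rot: [114.0, 89.9, 17.1]
force: [0.8, -0.4, -0.0]
gripper_width: 19.5
time_s: 6.88
ee_pos: [608.5, 157.0, 185.7]
ee_rot: [167.5, 90.0, 70.6]
force: [-1.0, 0.8, 1.7]
gripper_width: 15.6
[608.54782656 156.97396551 185.66806165] [-1.04311822  0.79894115  1.68720526] 15.550222084893624
0.48 [-0.0038 -0.007  -0.    ]
0.44 [-0.0074 -0.0142 -0.    ]
0.4 [-0.0106 -0.0215 -0.    ]
0.36 [-0.0136 -0.0289 -0.    ]
0.32 [-0.0163 -0.0365 -0.    ]
0.28 [-0.0186 -0.0441 -0.    ]
0.24 [-0.0207 -0.0518 -0.    ]
0.2 [-0.0224 -0.0596 -0.    ]
0.16 [-0.0239 -0.0675 -0.    ]
0.12 [-0.025  -0.0754  0.    ]
0.08 [-0.0258 -0.0834 -0.    ]
0.04 [-0.0263 -0.0914 -0.    ]
0.0 [-0.0264 -0.0994 -0.    ]
```

```bash
python3 -m handwheel '0 0 0 -0.001 -0.0015 0 0; 0 0 0 -0.002 -0.0035 0 0; 0 0 0 -0.0038 -0.007 0 0; 0 0 0 -0.005 -0.0094 0 0; 0 0 0 -0.0062 -0.0118 0 0; 0 0 0 -0.0074 -0.0142 0 0; 0 0 0 -0.0085 -0.0166 0 0; 0 0 0 -0.0096 -0.019 0 0; 0 0 0 -0.0106 -0.0215 0 0; 0 0 0 -0.0116 -0.024 0 0; 0 0 0 -0.0126 -0.0264 0 0; 0 0 0 -0.0136 -0.0289 0 0'
python3 -m handwheel '0 0 0 -0.0009 -0.0025 0 0; 0 0 0 -0.0018 -0.005 0 0; 0 0 0 -0.0027 -0.0076 0 0; 0 0 0 -0.0035 -0.0101 0 0; 0 0 0 -0.0043 -0.0127 0 0; 0 0 0 -0.005 -0.0152 0 0; 0 0 0 -0.0057 -0.0178 0 0; 0 0 0 -0.0064 -0.0203 0 0; 0 0 0 -0.0071 -0.0229 0 0; 0 0 0 -0.0077 -0.0255 0 0; 0 0 0 -0.0083 -0.0281 0 0; 0 0 0 -0.0088 -0.0307 0 0'
python3 -m handwheel '0 0 0 -0.0005 -0.0026 0 0; 0 0 0 -0.001 -0.0052 0 0; 0 0 0 -0.0015 -0.0079 0 0; 0 0 0 -0.0019 -0.0105 0 0; 0 0 0 -0.0023 -0.0132 0 0; 0 0 0 -0.0026 -0.0158 0 0; 0 0 0 -0.0029 -0.0185 0 0; 0 0 0 -0.0032 -0.0212 0 0; 0 0 0 -0.0034 -0.0238 0 0; 0 0 0 -0.0036 -0.0265 0 0; 0 0 0 -0.0037 -0.0291 0 0; 0 0 0 -0.0038 -0.0318 0 0'
python3 -m handwheel '0 0 0 -0.0001 -0.0025 0 0; 0 0 0 -0.0002 -0.005 0 0; 0 0 0 -0.0002 -0.007 0 0; 0 0 0 -0.0002 -0.008 0 0; 0 0 0 -0.0002 -0.008 0 0; 0 0 0 -0.0002 -0.008 0 0'
python3 - <<'E'
from h import *
import cv2
s=env.state();print(s)
cv2.imwrite("pics/side5.png",cv2.resize(env.grab_frame("side")[150:300,230:390,::-1],None,fx=4,fy=4,interpolation=cv2.INTER_CUBIC))
grab_wrist('pics/w5.png')
E
```

```text
time_s: 7.88
ee_pos: [580.8, 160.4, 200.1]
ee_rot: [103.6, 89.8, 6.7]
force: [4.7, -0.5, 1.1]
gripper_width: 15.5
time_s: 8.88
ee_pos: [550.5, 164.2, 209.6]
ee_rot: [106.0, 89.7, 9.1]
force: [4.2, -1.2, 4.1]
gripper_width: 15.2
time_s: 9.88
ee_pos: [517.8, 168.2, 212.5]
ee_rot: [131.7, 89.9, 34.8]
force: [3.0, -0.1, 4.8]
gripper_width: 15.4
time_s: 10.38
ee_pos: [509.6, 169.2, 212.3]
ee_rot: [-172.8, 90.0, 90.3]
force: [2.5, 0.9, 5.8]
gripper_width: 15.1
{'time_s': 10.3833, 'qpos': array([1.71115138e+01, 1.49401395e+01, 9.47373571e+01, 4.29111764e-02,
       7.03102988e+01, 2.40022019e+01]), 'qvel': array([ 0.01584485,  0.16855891, -0.03869762,  0.05748904,  0.03704276,
        0.0401265 ]), 'effort': array([ 2.25210073e-01, -3.45697939e+01, -1.91776764e+01,  2.28655455e-01,
        1.02561962e+00, -2.26590293e-02]), 'ee_pos': array([509.5906181 , 169.16294011, 212.28979826]), 'ee_rot': array([-172.79828279,   89.9577932 ,   90.29657553]), 'force': array([2.47176646, 0.87936112, 5.79863785]), 'torque': array([-0.06350304, -0.64623089, -0.0271153 ]), 'gripper_width': 15.093710912832167}
```

View pics/side5.png

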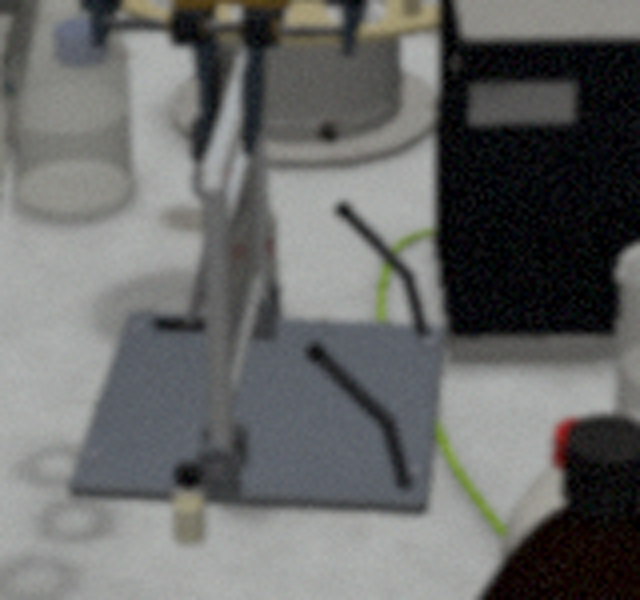

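View pics/w5.png

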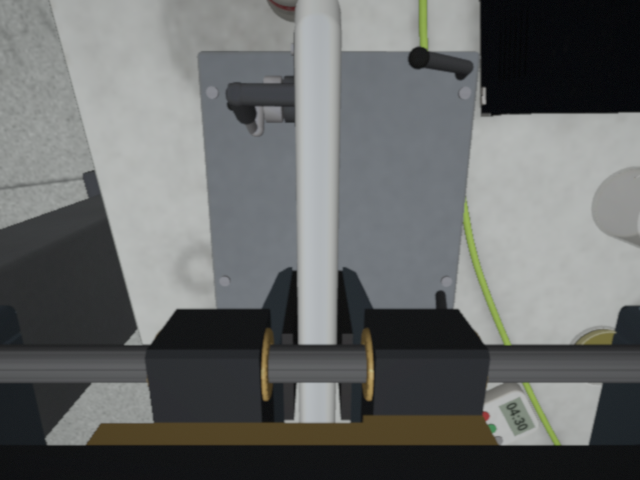

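```bash
python3 - <<'E'
from h import *
d=np.load('pics/w5.npz');P=lambda p:proj(0,p,d["T"],d["K"])
b0=[511,183.5,-7]
print(P(base2w([[-100,118,12],[136,118,12]],b0)).round(1))
m=np.array([[199,52],[478,52]])
f=least_squares(lambda v:(P(base2w([[-100,118,12],[136,118,12]],v))-m).ravel(),b0);print(f.x)
for b in(b0,f.x):
  for l in(-.04,0,.04):print(l,P(scr2w([[0,70,200],[0,30,200]],b,l)).round(1).tolist())
  print('grip lean by x',np.arctan2(*( (base2w([[0,0,0]],b)*0+R.from_euler('z',-b[2],degrees=True).apply(env.state()['ee_pos']-[b[0],b[1],0]))[0][[0]],[201.3])))
E
```

```text
[[195.6  49.8]
 [483.3  50.1]]
[510.08141058 181.73612594  -6.95959891]
-0.04 [[295.0, 103.0], [296.5, 214.7]]
0 [[317.9, 103.0], [317.7, 214.8]]
0.04 [[340.8, 103.0], [339.0, 214.8]]
grip lean by x [0.0017787]
-0.04 [[293.0, 108.6], [294.7, 219.5]]
0 [[315.8, 108.6], [315.8, 219.6]]
0.04 [[338.6, 108.6], [337.0, 219.6]]
grip lean by x [0.00519619]
```

```bash
python3 -m handwheel '0 0 0 0 0 0 0; 0 0 0 0 0 0 0; 0 0 0 0 0 0 0; 0 0 0 0 0 0 0; 0 0 0 0 0 0 0; 0 0 0 0 0 0 0' 30; python3 -c "
from workcell import env
print(env.job_done())"
```

```text
time_s: 10.98
ee_pos: [509.7, 169.2, 212.3]
ee_rot: [-175.5, 90.0, 87.6]
force: [2.2, 0.4, 5.0]
gripper_width: 15.0
the job is handed in; nothing more can be done
None
```

I flipped the kickstand down past its over-centre point with the shut fingertips. I then gripped the top bar and raised the screen over about 3.5 s until it stood upright. The job was handed in at about 11 s with the bar still gripped at 30 N.

**Kickstand:** The wrist picture after the flip put the foot where full travel (1.92 rad) predicts, to within a few pixels. It was down before I touched the bar, and still looked down at the end.

**Lean:** The last wrist picture and the hand's position put the screen 0.002 to 0.006 rad from upright. The calibration is good to about 0.01 rad.

**Hold:** The tool stayed still to about 0.1 mm over the last half second, with about 5 N of outside force on it. Most of that was vertical, because I was pressing down slightly on the bar.

**Bystanders:** The ones in the last views stood in place. I did not do a final top-camera check of all of them.

**Disagreement:** My first fit from the side camera was off by 2 to 3 pixels at the plate corners, and by 7 pixels at one end of the bar, which I put down to misreading that end. The wrist views agreed with the final pose to about 2 mm, so I used that.

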